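# Set the angle guide on the slicing board and lay the pepper against it

## Robot

A 6-joint arm with a two-finger parallel gripper is mounted at the origin on a cart in front of the work surface, level with it; the furniture and walls round the work are solid. World frame = base frame: x ahead of the robot, y to its left, z up, the work surface at z = 0. Lengths are in mm, angles in rad, forces in N, time in s.
With the tool pointing down it reaches from about 275 to 1000 mm from the base axis. Payload 8.4 kg.
Tool frame: the origin (TCP) lies between the finger pads; the fingertips stand 8 mm ahead of it and the grasp point (between the pads) lies 11 mm behind it (tcp_to_tips is the distance from the TCP to the fingertips, in mm); z points along the fingers, y is the line along which they close (so a half turn about z gives the same grasp; the last joint's range is limited). The gripper opens to 85 mm and grips with 20 to 120 N. Pads are 22 mm wide; open, the fingers measure 114 mm over their backs; the gripper's body (76 mm by 85 mm) begins 54 mm behind the grasp point. The pads swing forward as they close: fully open they stand 13 mm farther back than shut.
Start: joints at [1.191, 0.353, 1.633, -0, 1.155, -0.002], TCP at [230.547, 580.927, 239.281] pointing down, gripper open.
Joint ranges: [-2.63, 2.63], [-0.92, 2.1], [0.06, 2.66], [-1.3, 4.44], [0, 2.69], [-3.02, 3.02]. Speed limits (rad/s): [2.22, 2.22, 2.79, 3.14, 3.14, 3.14].

## Interface

Orientations are given as [roll, pitch, yaw] about the fixed x, y, z axes, in that order (R = Rz(yaw) Ry(pitch) Rx(roll)).
In Python, from rig import * gives the robot as it stands.
- The arm moves only by the tool step_arm, never from a script. Its argument "motion" is a list of rows, each an object with "claw": the finger opening in mm, from 0 to 85.4; "delta_pos": the shift along the tool's x, y, z in mm, a list of three; "turn": the turn about the tool's z in rad. In form: [{"claw": claw, "delta_pos": [dx, dy, dz], "turn": turn}, ...]. A call has 1 to 8 rows; each row shifts and turns the commanded pose from where the row before left it, along the tool's axes as they then stand; what a row does not reach is not made up. A row lasts 1/12 s, in which the tool goes at most 41.7 mm and 7.16 degrees, less where a joint would pass 70% of its speed; a pose out of reach is approached as far as the arm can. A call is refused whole if a number of a shift passes 41.7 or a number of a turn 0.125, either way. A call with a gripper value outside its range is refused whole. The fingers move at their own pace and stop on an object; "force" is the grip in N (left out, the last holds). Time passes only in rows, so rows that do not move let the fingers close. It gives the time, the measured TCP pose, the force, the opening and the grip force at its end, in the units of the state.
- sense(): the state, without advancing time (a new reading comes with each control period).
- grab_frame(name): name is "scene" or "top"; returns a dict with "img" (420x560x3 uint8, red, green, blue), "vertical_fov" (degrees; the focal length in pixels is half the picture's height over the tangent of half this angle, whatever the lens; pixels are square), "cx", "cy" (the principal point, pixels), "R" (3x3) and "t" (3): a world point X has camera coordinates R X + t. Camera axes: x right, y down, z forward; pixel columns grow to the right and rows downward; lengths in mm; the calibration is good to about 2 mm. A picture is of the moment at which its call begins. There is no depth.
- sign_off(): hands the job in; it is judged then, once.
The state is a dict: "clock": time; "qpos": joint angles; "qvel": joint speeds; "joint_efforts": joint torques, N m; "eef_pos": TCP position; "tcp_rot": TCP orientation; "contact_force": force on the tool from outside, world axes, zero at the start; "wrist_torque": the same for the moment, N m; "opening": opening from 0.0 (shut) to 1.0 (fully open); "grasp_force": force on a finger pad.
Only numpy, scipy, OpenCV 4.12 (cv2) and the standard library are available. Lean on these libraries where they do the work, as an engineer would, in place of code of your own. Each camera call takes 0.05 s, during which the arm holds its last target. There are 200 camera calls.

## Task

Set up the board for slicing the pepper on the slant: keeping it on the board, push the loose dark wooden guide until its notched end is fully home on the steel pivot pin, and swing it about the pin until it lies snugly against the brass stop clamped at the wanted angle. Then gently lay the long red pepper flat on the board, lengthwise along the steel-edged side of the guide and close up against it, its middle between the guide's two ends, with the guide still home and against the stop. Leave the mug and vegetables around the board standing where they are.

Things in the scene. Friction and masses are not known exactly. Their poses are not given: they have to be found in the camera images.
- guide_notch (a point): loose guide: flat dark wooden bar 74 mm wide, 10 mm thick, 0.25 kg. Point: where the pin's axis sits when the notch is home, 5 mm above the underside. x runs along the bar away from the notch; square tail end at x = +200 mm, notched end at -31 mm. Notch 15 mm wide, flared to 38 mm at its mouth. Balance point x = 86 mm. Steel-edged food side: y = +37 mm; side y = -37 mm meets the stop. z up.
- pivot_pin (a point): steel pivot pin fixed in the board, 12 mm across, 16 mm high; this point is the centre of its foot, on the board's upper face (20 mm above the worktop). Axes are the board's: the fixed wooden board, 20 mm thick, reaches from x = -72 to +196 mm and y = -65 to +295 mm of this point. z up.
- stop_face (a point): fixed stop: knurled brass thumb-nut 22 mm across, 19 mm high with a 4 mm stud on top, in the board's curved slot. This point is on its rim, where the guide's y = -37 mm side touches it, 130 mm along the guide from the pin, 5 mm above the board. Its x axis is the heading of the guide's x axis when the guide is home and against the stop.
- pepper_center (a point): long red pepper lying on its flat underside; this point is its middle, where to grip it, 22 mm above its underside. y is its length: solid from y = -79 to +78 mm, thin green stem beyond +y to about +115 mm. 37 mm wide here (x = -18.5 to +18.5 mm); nearer the stem one side reaches x = +23.5 mm. 44 to 47 mm high, 0.13 kg.
- mug_1: bystander: white mug, 92 mm across, 95 mm high; origin at the middle of its foot
- tomato: bystander: tomato, 60 mm; origin at the middle of its underside
- onion: bystander: onion, 83 mm across, 94 mm high; origin at the middle of its underside
- garlic: bystander: garlic bulb, 56 mm; origin at the middle of its underside
- guide: the same guide as a whole; its origin is on the underside below guide_notch, same axes
- red_pepper: the same pepper as a whole; its origin is on the underside, 5.5 mm in x and 12 mm in y from pepper_center, same axes

How it is judged:
By the outcome, as a careful person would: the job done as asked, in the order asked, and still so for the second after the job is handed in, with the robot touching nothing.
It also fails if it takes over 70 s, if anything falls off the work surface, if the arm or the gripper's body presses on something with over 40 N, if the wrist force passes 120 N, or if a joint passes its speed limit or range.

## Working session

There is one attempt and no reset: what is moved stays moved. The work goes in short steps, Python scripts to look and compute and a tool call to move; the robot and the scene stay as the last step left them, time stands still between calls to the robot, and variables do not carry over. Pictures are saved under pics/ and viewed, at most 10 in all, crops included, and the job is handed in when it is done.

Besides the shell and the picture viewer there is one more tool, called after ">>>" as name([rows], argument=value, ...), one row to a line, values as JSON. step_arm: Moves the arm, as the interface text tells. Its arguments: {"type":"object","properties":{"motion":{"type":"array","items":{"type":"object","properties":{"claw":{"type":"number"},"delta_pos":{"type":"array","items":{"type":"number"}},"turn":{"type":"number"}}}},"force":{"type":"number"}},"required":["motion"]}

```bash
mkdir -p pics; ls
python3 - <<'E'
from rig import *
import cv2,json
s=sense();print(s)
for n in("scene","top"):
    f=grab_frame(n);cv2.imwrite(f"pics/{n}0.png",f["img"][:,:,::-1]);print(n,f["vertical_fov"],f["cx"],f["cy"],f["R"],f["t"])
E
```

```text
pics
{'clock': 0.0, 'qpos': array([ 1.19059138e+00,  3.53651494e-01,  1.63412643e+00, -3.21385482e-05,
        1.15516667e+00, -2.38804199e-03]), 'qvel': array([ 0.00038648, -0.00033554, -0.00199335, -0.00084339,  0.00059107,
       -0.00071985]), 'joint_efforts': array([-1.61737629e-03, -6.05244255e+01, -3.42066872e+01, -2.41900416e-04,
        9.39807971e-03,  5.01442616e-05]), 'eef_pos': array([230.39299137, 580.50175014, 238.56286666]), 'tcp_rot': array([-3.14024065e+00,  2.61562003e-05,  2.76378876e+00]), 'contact_force': array([ 0.45007248, -0.62105344,  0.54654601]), 'wrist_torque': array([-0.01740961,  0.04391755, -0.03075338]), 'grasp_force': 0.0, 'opening': 1.0021453583938307}
scene 53.74182111200416 277.02469024767925 210.15031993730244 [[-0.78095884 -0.62447897  0.01137151]
 [-0.28604175  0.34141354 -0.89533061]
 [ 0.55523275 -0.70246908 -0.44525698]] [ 508.75383715  178.39431175 1021.92771112]
top 56.76142191195592 282.27807971425125 207.20935702926838 [[ 0.02807013 -0.99952221  0.01293943]
 [-0.99306142 -0.02936283 -0.11387201]
 [ 0.11419754 -0.00965325 -0.99341116]] [  57.181052    597.57567379 1084.24317187]
```

View pics/top0.png

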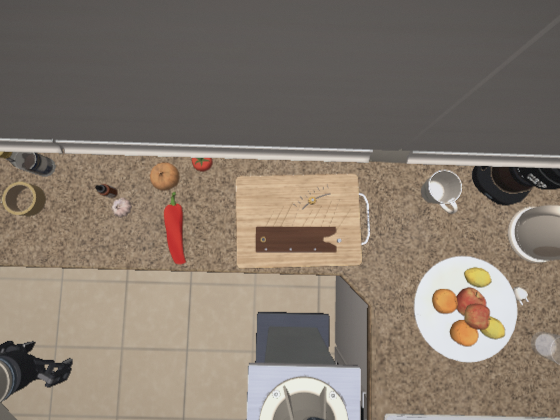

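View pics/scene0.png

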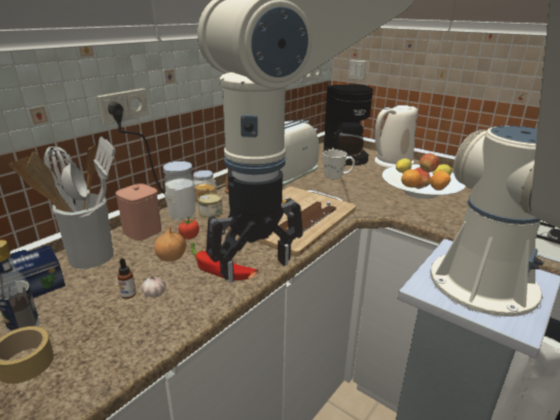

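Run:
```python
import cv2
a=cv2.imread("pics/top0.png")[150:280,140:380]
cv2.imwrite("pics/c0.png",cv2.resize(a,None,fx=3.3,fy=3.3,interpolation=cv2.INTER_CUBIC))
```

```text
(no output)
```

View pics/c0.png

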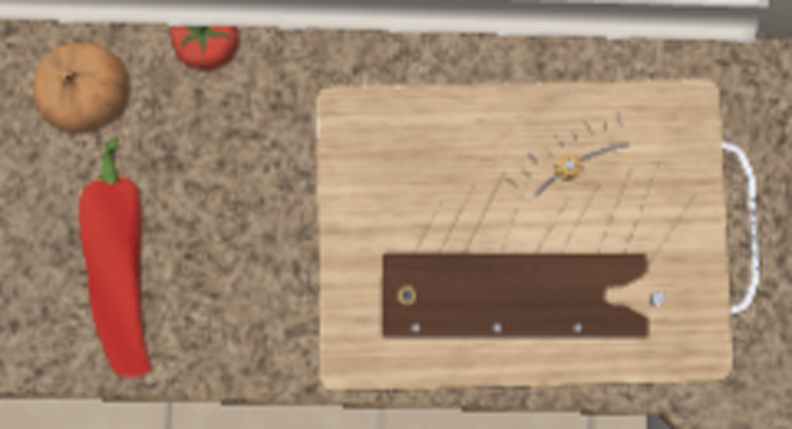

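```bash
cat > h.py <<'E'
import numpy as np, cv2
def px2w(f,uv,z):
    uv=np.atleast_2d(uv).astype(float)
    fl=f["img"].shape[0]/2/np.tan(np.radians(f["vertical_fov"])/2)
    d=np.c_[(uv-[f["cx"],f["cy"]])/fl,np.ones(len(uv))]@f["R"]
    C=-np.array(f["R"]).T@f["t"]
    return (C+d*((z-C[2])/d[:,2])[:,None])[:,:2]
def mask(f,cond,roi):
    m=cond(f["img"].astype(int)).astype(np.uint8); k=np.zeros_like(m);a,b,c,d=roi;k[b:d,a:c]=m[b:d,a:c]
    return k
def big(m):
    c,_=cv2.findContours(m,cv2.RETR_EXTERNAL,cv2.CHAIN_APPROX_NONE);return max(c,key=cv2.contourArea)[:,0]
dark=lambda i:(i.sum(2)<230)
red=lambda i:(i[...,0]>110)&(i[...,1]<60)
green=lambda i:(i[...,1]>i[...,0]+15)
brass=lambda i:(i[...,0]-i[...,2]>70)&(i[...,1]-i[...,2]>40)
wood=lambda i:(i[...,0]>150)&(i[...,0]-i[...,2]>25)
def guide(f,roi=(230,170,370,272)):
    c=big(mask(f,dark,roi)); r=cv2.minAreaRect(px2w(f,c,30).astype(np.float32))
    return r,cv2.boxPoints(r),c
E
python3 - <<'E'
from rig import *
from h import *
np.set_printoptions(precision=1,suppress=True)
f=grab_frame("top")
i=f["img"].astype(int)
print("guide px",i[240,290],i[250,300],"wood",i[190,260],"stop",i[199:202,310:315].tolist())
print("pin",px2w(f,[339.1,240.3],36),"stop",px2w(f,[312.1,200.3],41))
k=lambda x,y:[140+x/3.3,150+y/3.3]
print("board",px2w(f,[k(317,88),k(717,80),k(734,380),k(319,389)],20))
g=guide(f);print(g[0],g[1])
P=big(mask(f,red,(150,190,200,275)));W=px2w(f,P,22);print("pepper",cv2.minAreaRect(W.astype(np.float32)),W.min(0),W.max(0))
for x in np.arange(W[:,0].min(),W[:,0].max(),15):
    s=W[abs(W[:,0]-x)<3];print(x,s[:,1].min(),s[:,1].max())
# scene zoom
s=grab_frame("scene")
cv2.imwrite("pics/s1.png",cv2.resize(s["img"][170:300,140:380,::-1],None,fx=3.3,fy=3.3,interpolation=cv2.INTER_CUBIC))
E
```

```text
guide px [91 65 51] [95 67 54] wood [200 172 140] stop [[[203, 172, 113], [196, 179, 153], [184, 189, 202], [188, 185, 189], [190, 158, 99]], [[204, 171, 115], [193, 177, 152], [176, 178, 185], [180, 175, 173], [171, 142, 89]], [[190, 156, 97], [194, 163, 107], [167, 148, 115], [183, 158, 111], [191, 157, 98]]]
pin [[505.4 -90. ]] stop [[617.3 -10.4]]
board [[ 683.4  212.3]
 [ 701.6 -144. ]
 [ 436.7 -160.4]
 [ 419.   199.6]]
((505.810546875, 34.108177185058594), (68.54049682617188, 225.94091796875), 1.6556062698364258) [[468.3 146. ]
 [474.8 -79.8]
 [543.3 -77.8]
 [536.8 148. ]]
pepper ((512.8440551757812, 382.84246826171875), (167.95700073242188, 49.98133850097656), 5.805327892303467) [430.9 350.1] [597.3 411. ]
430.9346462016708 352.80700807277555 375.6970063431385
445.9346462016708 353.61386278009667 385.069518050083
460.9346462016708 357.2721852173184 391.61985483183923
475.9346462016708 358.08784330377705 395.51114411794674
490.9346462016708 359.0697663446954 399.24011606258154
505.9346462016708 362.75279584918445 402.9797067632337
520.9346462016708 363.5802337163414 403.86569522296617
535.9346462016708 364.41009008302206 407.80155466740905
550.9346462016708 365.24237556821225 391.27963639101705
565.9346462016708 363.36469378718834 398.0843426710375
580.9346462016708 367.0820068626986 401.85107406524
595.9346462016708 382.3595371372732 402.5637941971802
```

>>> step_arm([
  {"claw": 85, "delta_pos": [-28.6, -25.4, 0], "turn": 0},
  {"claw": 85, "delta_pos": [-28.6, -25.4, 0], "turn": 0},
  {"claw": 85, "delta_pos": [-28.6, -25.4, 0], "turn": 0},
  {"claw": 85, "delta_pos": [-28.6, -25.4, 0], "turn": 0},
  {"claw": 85, "delta_pos": [-28.6, -25.4, 0], "turn": 0},
  {"claw": 85, "delta_pos": [-28.6, -25.4, 0], "turn": 0},
  {"claw": 85, "delta_pos": [-28.6, -25.4, 0], "turn": 0},
  {"claw": 85, "delta_pos": [-28.6, -25.4, 0], "turn": 0},
], force=25)

```text
clock: 0.87
eef_pos: [368.6, 305.9, 239.3]
tcp_rot: [3.141, 0.0, 2.764]
contact_force: [0.3, -0.1, -0.0]
opening: 0.998
grasp_force: 0.0
```

>>> step_arm([
  {"claw": 85, "delta_pos": [-28.6, -25.4, 0], "turn": 0},
  {"claw": 85, "delta_pos": [-28.6, -25.4, 0], "turn": 0},
  {"claw": 85, "delta_pos": [-28.6, -25.4, 0], "turn": 0},
  {"claw": 85, "delta_pos": [-28.6, -25.4, 0], "turn": 0},
  {"claw": 85, "delta_pos": [-28.6, -25.4, 0], "turn": 0},
  {"claw": 85, "delta_pos": [-28.6, -25.4, 0], "turn": 0},
  {"claw": 85, "delta_pos": [-28.6, -25.4, 0], "turn": 0},
  {"claw": 85, "delta_pos": [-28.6, -25.4, 0], "turn": 0},
])

```text
clock: 1.53
eef_pos: [506.4, 32.4, 239.4]
tcp_rot: [3.141, 0.0, 2.764]
contact_force: [0.9, -0.0, 0.5]
opening: 0.997
grasp_force: 0.0
```

>>> step_arm([
  {"claw": 85, "delta_pos": [0, 0, 0], "turn": 0.12},
  {"claw": 85, "delta_pos": [0, 0, 0], "turn": 0.12},
  {"claw": 85, "delta_pos": [0, 0, 0], "turn": 0.12},
  {"claw": 85, "delta_pos": [0, 0, 0], "turn": 0.12},
  {"claw": 85, "delta_pos": [0, 0, 0], "turn": 0.12},
  {"claw": 85, "delta_pos": [0, 0, 0], "turn": 0.12},
  {"claw": 85, "delta_pos": [0, 0, 0], "turn": 0.12},
  {"claw": 85, "delta_pos": [0, 0, 0], "turn": 0.12},
])

```text
clock: 2.2
eef_pos: [505.9, 34.4, 239.2]
tcp_rot: [-3.141, -0.0, 1.798]
contact_force: [-0.4, -0.0, -0.1]
opening: 0.992
grasp_force: 0.0
```

>>> step_arm([
  {"claw": 85, "delta_pos": [0, 0, 0], "turn": 0.12},
  {"claw": 85, "delta_pos": [0, 0, 0], "turn": 0.084},
  {"claw": 85, "delta_pos": [0, 0, 30], "turn": 0},
  {"claw": 85, "delta_pos": [0, 0, 30], "turn": 0},
  {"claw": 85, "delta_pos": [0, 0, 30], "turn": 0},
  {"claw": 85, "delta_pos": [0, 0, 0], "turn": 0},
])

```text
clock: 2.7
eef_pos: [502.4, 34.1, 144.7]
tcp_rot: [-3.134, 0.0, 1.6]
contact_force: [-1.1, 0.2, -1.1]
opening: 0.996
grasp_force: 0.0
```

>>> step_arm([
  {"claw": 83, "delta_pos": [0, 2, 34], "turn": 0},
  {"claw": 83, "delta_pos": [0, 0, 34], "turn": 0},
  {"claw": 83, "delta_pos": [0, 0, 30], "turn": 0},
  {"claw": 83, "delta_pos": [0, 0, 0], "turn": 0},
  {"claw": 83, "delta_pos": [0, 0, 0], "turn": 0},
  {"claw": 83, "delta_pos": [0, 0, 0], "turn": 0},
])

```text
clock: 3.2
eef_pos: [509.3, 34.5, 53.2]
tcp_rot: [3.14, -0.0, 1.6]
contact_force: [0.5, -0.6, 0.6]
opening: 0.97
grasp_force: 0.0
```

Run:
```python
from rig import *
from h import *
s=sense();print(s["eef_pos"],s["tcp_rot"],s["contact_force"],s["opening"])
s=grab_frame("scene")
cv2.imwrite("pics/s2.png",cv2.resize(s["img"][140:290,200:400,::-1],None,fx=4,fy=4,interpolation=cv2.INTER_CUBIC))
```

```text
[509.25342893  34.53619374  53.1781287 ] [ 3.13982487e+00 -7.96007982e-05  1.59978786e+00] [ 0.49037396 -0.55917678  0.58866962] 0.9704891558676838
```

View pics/s2.png

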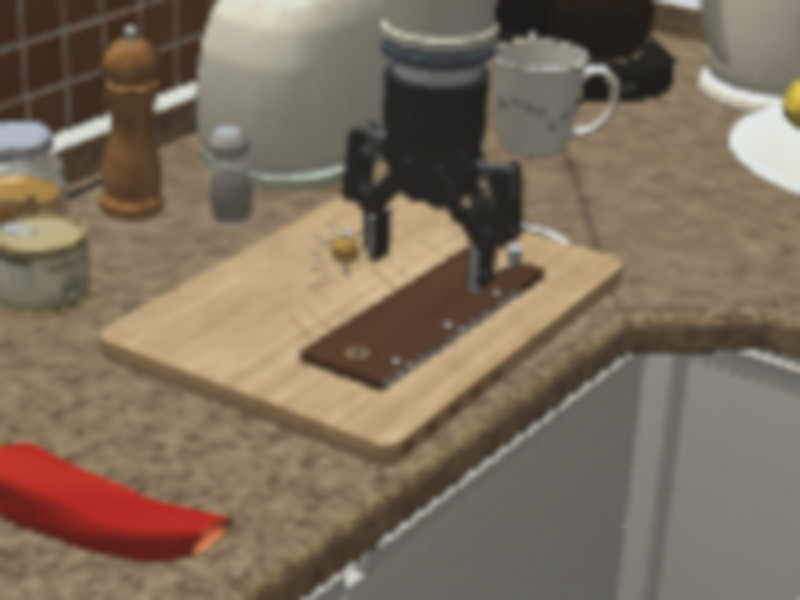

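Run:
```python
from rig import *
from h import *
f=grab_frame("scene");q=lambda x,y:[200+x/4-.5,140+y/4-.5]
print("tail near,far,notch near",px2w(f,[q(384,379),q(304,354),q(540,268)],30))
print("pin top",px2w(f,[q(515,249)],36)," stop",px2w(f,[q(344,246)],38))
print("pepper tip",px2w(f,[q(228,524)],20))
```

```text
tail near,far,notch near [[468.02166818 146.74825849]
 [533.99230958 154.48205627]
 [478.03619812 -77.6096446 ]]
pin top [[506.11643894 -83.97815041]]  stop [[613.43758574   4.2609176 ]]
pepper tip [[445.42792699 339.06634665]]
```

>>> step_arm([
  {"claw": 83, "delta_pos": [0, -3, 6], "turn": 0.0},
  {"claw": 83, "delta_pos": [0, 0, 6], "turn": 0},
  {"claw": 83, "delta_pos": [0, 0, 6], "turn": 0},
  {"claw": 83, "delta_pos": [0, 0, 0], "turn": 0},
  {"claw": 83, "delta_pos": [0, 0, 0], "turn": 0},
])

```text
clock: 3.72
eef_pos: [504.5, 34.3, 32.8]
tcp_rot: [-3.141, 0.0, 1.6]
contact_force: [-0.5, 0.2, 0.5]
opening: 0.971
grasp_force: 0.0
```

>>> step_arm([
  {"claw": 80, "delta_pos": [0, 0.5, 2], "turn": 0.0},
  {"claw": 80, "delta_pos": [0, 0, 2], "turn": 0},
  {"claw": 80, "delta_pos": [0, 0, 0], "turn": 0},
  {"claw": 80, "delta_pos": [0, 0, 0], "turn": 0},
])

```text
clock: 4.05
eef_pos: [505.4, 34.4, 29.2]
tcp_rot: [-3.141, 0.0, 1.6]
contact_force: [0.0, -0.6, 0.7]
opening: 0.936
grasp_force: 0.0
```

Run:
```python
from rig import *
from h import *
s=sense();print(s["eef_pos"],s["contact_force"],s["opening"])
s=grab_frame("scene")
cv2.imwrite("pics/s3.png",cv2.resize(s["img"][175:250,270:370,::-1],None,fx=8,fy=8,interpolation=cv2.INTER_CUBIC))
```

```text
[505.41083472  34.37501791  29.16199153] [ 0.00681298 -0.63200122  0.71566614] 0.9357703854017873
```

View pics/s3.png

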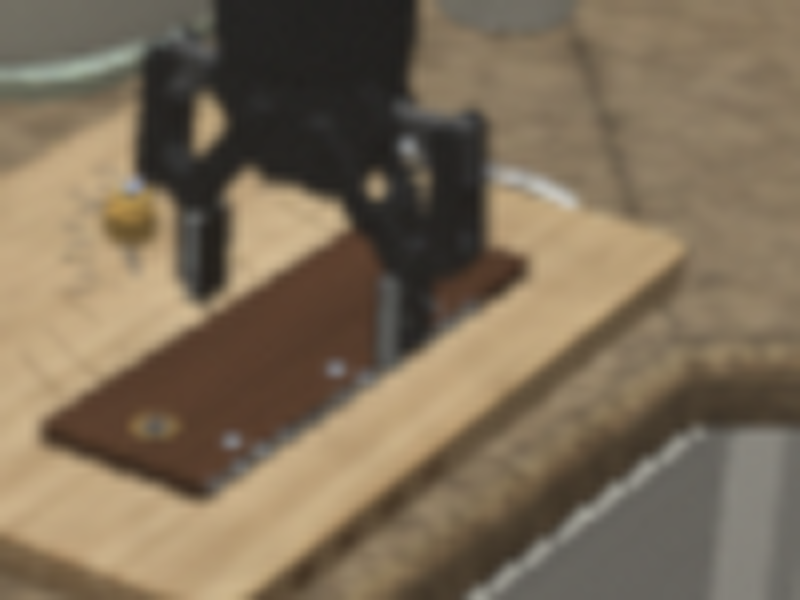

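>>> step_arm([
  {"claw": 80, "delta_pos": [0, 0, 2], "turn": 0.0},
  {"claw": 80, "delta_pos": [0, 0, 2], "turn": 0},
  {"claw": 80, "delta_pos": [0, 0, 0], "turn": 0},
])

```text
clock: 4.35
eef_pos: [505.2, 34.4, 24.9]
tcp_rot: [-3.141, 0.0, 1.6]
contact_force: [0.3, -0.0, 0.4]
opening: 0.937
grasp_force: 0.0
```

>>> step_arm([
  {"claw": 80, "delta_pos": [0, 0, 2], "turn": 0.0},
  {"claw": 80, "delta_pos": [0, 0, 0], "turn": 0},
  {"claw": 80, "delta_pos": [0, 0, 0], "turn": 0},
])

```text
clock: 4.6
eef_pos: [505.3, 34.4, 23.1]
tcp_rot: [-3.141, 0.0, 1.6]
contact_force: [0.0, -0.3, 0.0]
opening: 0.938
grasp_force: 0.0
```

>>> step_arm([
  {"claw": 70, "delta_pos": [0, 0, 0], "turn": 0.0},
  {"claw": 70, "delta_pos": [0, 0, 0], "turn": 0},
  {"claw": 70, "delta_pos": [0, 0, 0], "turn": 0},
  {"claw": 70, "delta_pos": [0, 0, 0], "turn": 0},
], force=25)

```text
clock: 4.93
eef_pos: [505.5, 34.4, 23.5]
tcp_rot: [3.141, 0.0, 1.6]
contact_force: [-1.3, 0.5, 4.8]
opening: 0.855
grasp_force: 28.7
```

>>> step_arm([
  {"claw": 70, "delta_pos": [-5, -1, 0], "turn": 0.0},
  {"claw": 70, "delta_pos": [-7, -1.5, 0], "turn": 0},
  {"claw": 70, "delta_pos": [-7, -1, 0], "turn": 0},
  {"claw": 70, "delta_pos": [-7, 0, 0], "turn": 0},
  {"claw": 70, "delta_pos": [0, 0, 0], "turn": 0},
  {"claw": 70, "delta_pos": [0, 0, 0], "turn": 0},
])

```text
clock: 5.43
eef_pos: [502.8, 6.8, 23.5]
tcp_rot: [3.141, 0.001, 1.6]
contact_force: [0.4, -4.2, 6.8]
opening: 0.854
grasp_force: 28.8
```

Run:
```python
from rig import *
from h import *
s=sense();print(s["eef_pos"],s["contact_force"],s["opening"])
f=grab_frame("top")
cv2.imwrite("pics/t4.png",cv2.resize(f["img"][180:270,230:370,::-1],None,fx=5.5,fy=5.5,interpolation=cv2.INTER_CUBIC))
```

```text
[502.7860978    6.83142326  23.49768672] [ 0.38216141 -4.20503839  6.82301584] 0.8542459435089215
```

View pics/t4.png

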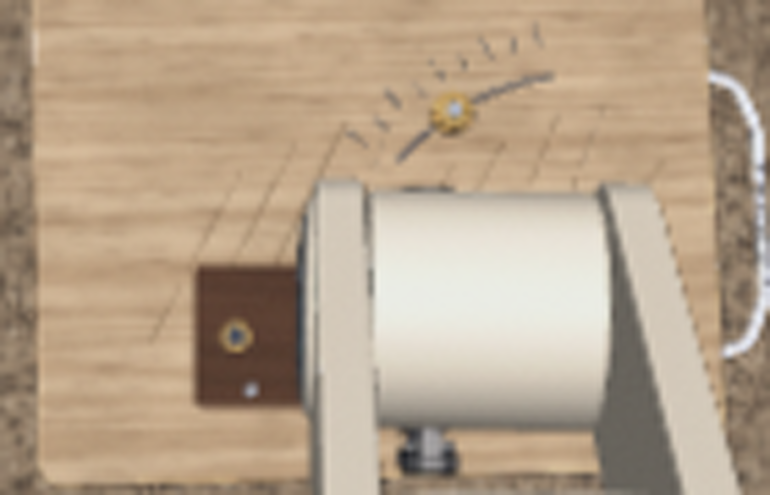

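>>> step_arm([
  {"claw": 70, "delta_pos": [-4, 0, 0], "turn": 0.0},
  {"claw": 70, "delta_pos": [-4, 0, 0], "turn": 0},
  {"claw": 70, "delta_pos": [0, 0, 0], "turn": 0},
  {"claw": 70, "delta_pos": [0, 0, 0], "turn": 0},
])

```text
clock: 5.82
eef_pos: [503.1, -0.7, 23.5]
tcp_rot: [3.141, 0.0, 1.6]
contact_force: [0.2, -0.6, 5.6]
opening: 0.855
grasp_force: 28.8
```

>>> step_arm([
  {"claw": 70, "delta_pos": [-2, 0, 0], "turn": 0.0},
  {"claw": 70, "delta_pos": [0, 0, 0], "turn": 0},
  {"claw": 70, "delta_pos": [0, 0, 0], "turn": 0},
])

```text
clock: 6.07
eef_pos: [503.1, -2.5, 23.5]
tcp_rot: [3.141, 0.0, 1.599]
contact_force: [-0.6, 0.5, 6.3]
opening: 0.853
grasp_force: 28.8
```

>>> step_arm([
  {"claw": 70, "delta_pos": [-1.5, 0, 0], "turn": 0.0},
  {"claw": 70, "delta_pos": [0, 0, 0], "turn": 0},
  {"claw": 70, "delta_pos": [0, 0, 0], "turn": 0},
])

```text
clock: 6.32
eef_pos: [503.2, -3.8, 23.5]
tcp_rot: [3.141, -0.0, 1.599]
contact_force: [-0.1, 1.7, 6.0]
opening: 0.855
grasp_force: 28.8
```

>>> step_arm([
  {"claw": 70, "delta_pos": [-1.5, 0, 0], "turn": 0.0},
  {"claw": 70, "delta_pos": [0, 0, 0], "turn": 0},
  {"claw": 70, "delta_pos": [0, 0, 0], "turn": 0},
])

```text
clock: 6.57
eef_pos: [503.2, -5.3, 23.5]
tcp_rot: [3.141, -0.0, 1.599]
contact_force: [0.2, 2.5, 5.4]
opening: 0.854
grasp_force: 28.8
```

>>> step_arm([
  {"claw": 70, "delta_pos": [-1, 0, 0], "turn": 0.0},
  {"claw": 70, "delta_pos": [0, 0, 0], "turn": 0},
  {"claw": 70, "delta_pos": [0, 0, 0], "turn": 0},
])

```text
clock: 6.82
eef_pos: [503.2, -5.7, 23.5]
tcp_rot: [3.141, -0.001, 1.599]
contact_force: [-0.7, 8.5, 6.0]
opening: 0.852
grasp_force: 28.8
```

>>> step_arm([
  {"claw": 70, "delta_pos": [-1, 0, 0], "turn": 0.0},
  {"claw": 70, "delta_pos": [0, 0, 0], "turn": 0},
  {"claw": 70, "delta_pos": [0, 0, 0], "turn": 0},
])

```text
clock: 7.07
eef_pos: [503.2, -5.8, 23.5]
tcp_rot: [3.141, -0.002, 1.599]
contact_force: [-0.3, 16.2, 7.0]
opening: 0.854
grasp_force: 28.8
```

>>> step_arm([
  {"claw": 70, "delta_pos": [0.8, 0, 0], "turn": 0.0},
  {"claw": 70, "delta_pos": [-0.15, 5.05, 0], "turn": 0.06},
  {"claw": 70, "delta_pos": [-0.15, 5.05, 0], "turn": 0.06},
  {"claw": 70, "delta_pos": [-0.15, 5.05, 0], "turn": 0.06},
  {"claw": 70, "delta_pos": [0, 0, 0], "turn": 0},
  {"claw": 70, "delta_pos": [0, 0, 0], "turn": 0},
])

```text
clock: 7.57
eef_pos: [518.6, -6.4, 23.5]
tcp_rot: [3.141, -0.002, 1.417]
contact_force: [0.5, 10.5, 6.4]
opening: 0.854
grasp_force: 29.5
```

```bash
cat > sw.py <<'E'
from rig import *
import numpy as np
s=sense();p=s["eef_pos"];psi=s["tcp_rot"][2];F=s["contact_force"]
d=p[:2]-[505.6,-90.2];ex=np.array([np.cos(psi),np.sin(psi)]);ey=np.array([np.sin(psi),-np.cos(psi)])
print("yaw",np.degrees(psi),"guide-frame rel pin",d@ex,d@ey,"F tool x,y",F[:2]@ex,F[:2]@ey,"z",F[2],"Mz",s["wrist_torque"])
E
python3 sw.py
```

```text
yaw 81.20597496808102 guide-frame rel pin 84.79510553121446 -0.011160354527090632 F tool x,y 10.458998496229139 -1.1550529852649172 z 6.421220932101576 Mz [ 1.64336666  0.04803614 -0.50569422]
```

Works well; continue the swing.

>>> step_arm([
  {"claw": 70, "delta_pos": [-0.1, 5.05, 0], "turn": 0.06},
  {"claw": 70, "delta_pos": [-0.15, 5.05, 0], "turn": 0.06},
  {"claw": 70, "delta_pos": [-0.15, 5.05, 0], "turn": 0.06},
  {"claw": 70, "delta_pos": [-0.1, 5.05, 0], "turn": 0.06},
  {"claw": 70, "delta_pos": [0, 0, 0], "turn": 0},
  {"claw": 70, "delta_pos": [0, 0, 0], "turn": 0},
])

```text
clock: 8.07
eef_pos: [538.4, -11.7, 23.5]
tcp_rot: [3.141, -0.002, 1.177]
contact_force: [1.6, 10.0, 4.8]
opening: 0.859
grasp_force: 29.9
```

```bash
python3 sw.py
```

```text
yaw 67.45035790931793 guide-frame rel pin 85.05226928709303 0.1517900756963293 F tool x,y 9.838710122169529 -2.314849494782955 z 4.778303049555577 Mz [ 1.65825775 -0.08091303 -0.55439224]
```

>>> step_arm([
  {"claw": 70, "delta_pos": [-0.1, 4.25, 0], "turn": 0.05},
  {"claw": 70, "delta_pos": [-0.1, 4.25, 0], "turn": 0.05},
  {"claw": 70, "delta_pos": [-0.1, 4.25, 0], "turn": 0.05},
  {"claw": 70, "delta_pos": [0, 1.7, 0], "turn": 0.02},
  {"claw": 70, "delta_pos": [0, 0, 0], "turn": 0},
  {"claw": 70, "delta_pos": [0, 0, 0], "turn": 0},
])

```text
clock: 8.57
eef_pos: [550.9, -18.1, 23.6]
tcp_rot: [-3.141, -0.002, 1.007]
contact_force: [0.1, 10.7, 4.8]
opening: 0.853
grasp_force: 30.0
```

```bash
python3 sw.py
```

```text
yaw 57.71881184345342 guide-frame rel pin 85.18143518894736 -0.17381385531705007 F tool x,y 9.118643925095835 -5.688772488942999 z 4.843858794080957 Mz [ 1.7639635  -0.14772286 -0.60170248]
```

>>> step_arm([
  {"claw": 70, "delta_pos": [0, 0.85, 0], "turn": 0.01},
  {"claw": 70, "delta_pos": [0, 0, 0], "turn": 0},
  {"claw": 70, "delta_pos": [0, 0, 0], "turn": 0},
])

```text
clock: 8.82
eef_pos: [551.5, -18.5, 23.5]
tcp_rot: [-3.141, -0.002, 0.998]
contact_force: [0.4, 11.3, 4.4]
opening: 0.855
grasp_force: 30.0
```

```bash
python3 sw.py
```

```text
yaw 57.176413071011005 guide-frame rel pin 85.15924519279469 -0.3003568166376738 F tool x,y 9.7512040724775 -5.762450842060619 z 4.435370972570116 Mz [ 1.86432012 -0.1248621  -0.46777666]
```

>>> step_arm([
  {"claw": 70, "delta_pos": [0, 0.85, 0], "turn": 0.01},
  {"claw": 70, "delta_pos": [0, 0, 0], "turn": 0},
  {"claw": 70, "delta_pos": [0, 0, 0], "turn": 0},
])

```text
clock: 9.07
eef_pos: [552.1, -18.9, 23.5]
tcp_rot: [-3.141, -0.002, 0.988]
contact_force: [-0.2, 12.5, 6.0]
opening: 0.85
grasp_force: 30.0
```

```bash
python3 sw.py
```

```text
yaw 56.60583083235777 guide-frame rel pin 85.14923618480508 -0.39964137742922645 F tool x,y 10.369315429740281 -7.0396323566158205 z 5.96268932714512 Mz [ 1.86159487 -0.04828264 -0.41952747]
```

>>> step_arm([
  {"claw": 70, "delta_pos": [0, 0.9, 0], "turn": 0.01},
  {"claw": 70, "delta_pos": [0, 0, 0], "turn": 0},
  {"claw": 70, "delta_pos": [0, 0, 0], "turn": 0},
])

```text
clock: 9.32
eef_pos: [552.8, -19.3, 23.5]
tcp_rot: [-3.141, -0.002, 0.978]
contact_force: [-1.4, 12.2, 5.9]
opening: 0.855
grasp_force: 30.0
```

```bash
python3 sw.py
```

```text
yaw 56.02806460116551 guide-frame rel pin 85.17541199352533 -0.42290783681433197 F tool x,y 9.371994323098743 -8.012517377866272 z 5.887976847341106 Mz [ 1.91879074 -0.06119335 -0.38808891]
```

>>> step_arm([
  {"claw": 70, "delta_pos": [0, 0.9, 0], "turn": 0.01},
  {"claw": 70, "delta_pos": [0, 0, 0], "turn": 0},
  {"claw": 70, "delta_pos": [0, 0, 0], "turn": 0},
])

```text
clock: 9.57
eef_pos: [553.5, -19.8, 23.5]
tcp_rot: [-3.141, -0.002, 0.968]
contact_force: [-0.1, 12.5, 6.2]
opening: 0.857
grasp_force: 30.1
```

```bash
python3 sw.py
```

```text
yaw 55.44918382456717 guide-frame rel pin 85.174025644681 -0.45840363732900613 F tool x,y 10.262835334973769 -7.157761343116023 z 6.217785708451405 Mz [ 1.97435106 -0.02342681 -0.4947112 ]
```

>>> step_arm([
  {"claw": 70, "delta_pos": [0, 0.9, 0], "turn": 0.01},
  {"claw": 70, "delta_pos": [0, 0, 0], "turn": 0},
  {"claw": 70, "delta_pos": [0, 0, 0], "turn": 0},
])

```text
clock: 9.82
eef_pos: [554.2, -20.2, 23.5]
tcp_rot: [-3.141, -0.002, 0.958]
contact_force: [-0.1, 12.7, 6.5]
opening: 0.856
grasp_force: 30.1
```

```bash
python3 sw.py
```

```text
yaw 54.88212665802389 guide-frame rel pin 85.17086503023874 -0.492935929596392 F tool x,y 10.37955899888072 -7.377625485075506 z 6.478775118994959 Mz [ 1.96965298  0.07838328 -0.45137493]
```

Run:
```python
from rig import *
from h import *
a=grab_frame("scene")["img"][175:250,260:360,::-1];b=grab_frame("top")["img"][185:260,260:360,::-1]
r=lambda a:cv2.resize(a,(400,300),interpolation=cv2.INTER_CUBIC)
cv2.imwrite("pics/s5.png",np.hstack([r(a),r(b)]))
```

```text
(no output)
```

View pics/s5.png

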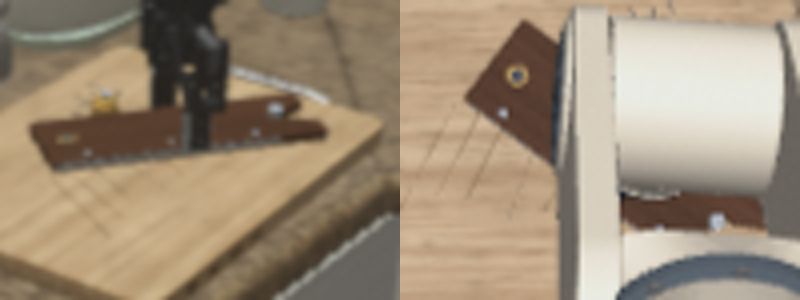

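>>> step_arm([
  {"claw": 70, "delta_pos": [0, 0.9, 0], "turn": 0.01},
  {"claw": 70, "delta_pos": [0, 0, 0], "turn": 0},
  {"claw": 70, "delta_pos": [0, 0, 0], "turn": 0},
])

```text
clock: 10.17
eef_pos: [554.2, -20.5, 23.5]
tcp_rot: [-3.139, -0.001, 0.949]
contact_force: [-2.8, 15.3, 8.5]
opening: 0.854
grasp_force: 30.4
```

```bash
python3 sw.py
```

```text
yaw 54.3846591534891 guide-frame rel pin 85.00115696273345 -1.0635220341897877 F tool x,y 10.751764779931646 -11.186526394079412 z 8.476483310111744 Mz [2.4118703  0.27009569 0.23999227]
```

>>> step_arm([
  {"claw": 70, "delta_pos": [0, 0.9, 0], "turn": 0.01},
  {"claw": 70, "delta_pos": [0, 0, 0], "turn": 0},
  {"claw": 70, "delta_pos": [0, 0, 0], "turn": 0},
])

```text
clock: 10.42
eef_pos: [554.1, -20.8, 23.4]
tcp_rot: [-3.138, -0.0, 0.939]
contact_force: [-5.6, 15.9, 11.0]
opening: 0.852
grasp_force: 30.9
```

```bash
python3 sw.py
```

```text
yaw 53.819992314660475 guide-frame rel pin 84.6673096860018 -1.8245199258311047 F tool x,y 9.572054120867207 -13.886430018329857 z 10.95197738450004 Mz [2.55897007 0.85996663 0.27602597]
```

>>> step_arm([
  {"claw": 70, "delta_pos": [0, 0.9, 0], "turn": 0.01},
  {"claw": 70, "delta_pos": [0, 0, 0], "turn": 0},
  {"claw": 70, "delta_pos": [0, 0, 0], "turn": 0},
])

```text
clock: 10.67
eef_pos: [554.0, -21.1, 23.3]
tcp_rot: [-3.136, 0.001, 0.929]
contact_force: [-8.2, 18.3, 14.5]
opening: 0.857
grasp_force: 31.9
```

```bash
python3 sw.py
```

```text
yaw 53.24755161155024 guide-frame rel pin 84.30538761814935 -2.6117815020615467 F tool x,y 9.765336694959597 -17.47346415924597 z 14.47311370144377 Mz [2.96564496 1.35427644 0.35982754]
```

>>> step_arm([
  {"claw": 70, "delta_pos": [0, -0.5, 0], "turn": -0.012},
  {"claw": 70, "delta_pos": [0, -0.5, 0], "turn": -0.012},
  {"claw": 70, "delta_pos": [0, 0, 0], "turn": 0},
  {"claw": 70, "delta_pos": [0, 0, 0], "turn": 0},
])

```text
clock: 11.0
eef_pos: [554.5, -21.4, 23.4]
tcp_rot: [-3.139, -0.0, 0.953]
contact_force: [-3.5, 11.5, 8.6]
opening: 0.853
grasp_force: 31.1
```

```bash
python3 sw.py
```

```text
yaw 54.574987329508076 guide-frame rel pin 84.4329200814083 -0.05140883221303483 F tool x,y 7.356789141729816 -9.552026862387493 z 8.563275814452782 Mz [ 1.98133895  0.81372664 -0.17169299]
```

>>> step_arm([
  {"claw": 85, "delta_pos": [0, 0, 0], "turn": 0},
  {"claw": 85, "delta_pos": [0, 0, 0], "turn": 0},
  {"claw": 85, "delta_pos": [0, 0, 0], "turn": 0},
  {"claw": 85, "delta_pos": [0, 0, -10], "turn": 0},
  {"claw": 85, "delta_pos": [0, 0, -30], "turn": 0},
  {"claw": 85, "delta_pos": [0, 0, -40], "turn": 0},
  {"claw": 85, "delta_pos": [0, 0, -40], "turn": 0},
  {"claw": 85, "delta_pos": [0, 0, -40], "turn": 0},
])

```text
clock: 11.67
eef_pos: [555.0, -22.5, 185.5]
tcp_rot: [-3.141, 0.0, 0.954]
contact_force: [1.5, -0.1, -0.9]
opening: 0.997
grasp_force: 0.0
```

```bash
python3 sw.py
```

```text
yaw 54.63756929389897 guide-frame rel pin 83.85056668592944 1.1187495598657264 F tool x,y 0.8513309785559754 1.288209621378905 z -0.9360125724960606 Mz [-0.00137989 -0.05390446  0.00579459]
```

>>> step_arm([
  {"claw": 85, "delta_pos": [25.5, -22.4, 0], "turn": 0},
  {"claw": 85, "delta_pos": [25.5, -22.4, 0], "turn": 0},
  {"claw": 85, "delta_pos": [25.5, -22.4, 0], "turn": 0},
  {"claw": 85, "delta_pos": [25.5, -22.4, 0], "turn": 0},
  {"claw": 37, "delta_pos": [25.5, -22.4, 0], "turn": 0},
  {"claw": 37, "delta_pos": [25.5, -22.4, 0], "turn": 0},
  {"claw": 37, "delta_pos": [25.5, -22.4, 0], "turn": 0},
  {"claw": 37, "delta_pos": [25.5, -22.4, 0], "turn": 0},
])

```text
clock: 12.33
eef_pos: [527.1, 249.2, 184.0]
tcp_rot: [3.141, -0.0, 0.954]
contact_force: [0.9, 0.2, 0.6]
opening: 0.452
grasp_force: 0.0
```

>>> step_arm([
  {"claw": 37, "delta_pos": [25.5, -22.4, 0], "turn": 0},
  {"claw": 37, "delta_pos": [0, 0, 40], "turn": 0},
  {"claw": 37, "delta_pos": [0, 0, 40], "turn": 0},
  {"claw": 37, "delta_pos": [0, 0, 40], "turn": 0},
  {"claw": 37, "delta_pos": [0, 0, 30], "turn": 0},
  {"claw": 37, "delta_pos": [0, 0, 0], "turn": 0},
  {"claw": 37, "delta_pos": [0, 0, 0], "turn": 0},
])

```text
clock: 12.92
eef_pos: [523.2, 281.0, 32.8]
tcp_rot: [-3.14, 0.003, 0.954]
contact_force: [0.6, -0.4, 0.3]
opening: 0.433
grasp_force: 0.0
```

Run:
```python
from rig import *
from h import *
np.set_printoptions(precision=1,suppress=True)
s=sense();print(s["eef_pos"],s["contact_force"],s["opening"])
f=grab_frame("top")
g=guide(f,(240,170,345,268));r=g[0];print(g[0]);print(g[1])
cv2.imwrite("pics/t6.png",cv2.resize(f["img"][165:265,250:370,::-1],(720,600),interpolation=cv2.INTER_CUBIC))
I=cv2.imread("pics/top0.png")[:,:,::-1];f["img"]=I
m=mask(f,lambda i:(i[...,0]>90)&(i[...,0]>2*i[...,1])&(i[...,0]>2*i[...,2]),(150,198,200,275))
P=big(m);W=px2w(f,P,22)
for lo in range(430,605,15):
    q=W[(W[:,0]>=lo)&(W[:,0]<lo+15)]
    print(lo+7,q[:,1].min() if len(q) else 0,q[:,1].max() if len(q) else 0)
print(W.min(0),W.max(0), cv2.minAreaRect(W.astype(np.float32)))
M=np.argwhere(m)[:,::-1];X=px2w(f,M,22);c=X.mean(0);u=np.linalg.svd(X-c,full_matrices=False)[2][0];print("centroid",c,"axis",u,np.degrees(np.arctan2(u[1],u[0])))
```

```text
[523.2 281.   32.8] [ 0.6 -0.4  0.3] 0.4328948828105781
((554.9923095703125, -21.144859313964844), (226.40577697753906, 72.30107116699219), 55.14765548706055)
[[ 460.6  -93.4]
 [ 520.  -134.7]
 [ 649.3   51.1]
 [ 590.    92.4]]
437 347.2841203534328 384.8988630255104
452 350.76864838523414 391.4470641681407
467 357.43512748643167 395.1628124479243
482 358.25125935601875 401.9199224342677
497 359.2337536693852 402.802818778331
512 362.75279584918445 406.5517275056455
527 363.74601117080084 410.3113391209479
542 364.57635250967894 414.2626469223653
557 362.533667425041 415.1689747930166
572 363.36469378718834 416.07796268697626
587 367.0820068626986 413.5600484248835
602 376.75601031332377 382.53207821402407
[428.1 347.3] [597.5 416.1] ((511.2556457519531, 383.06036376953125), (170.71803283691406, 52.79505920410156), 6.824785232543945)
centroid [517.1 382.6] axis [-1.  -0.2] -170.4680461754829
```

View pics/t6.png

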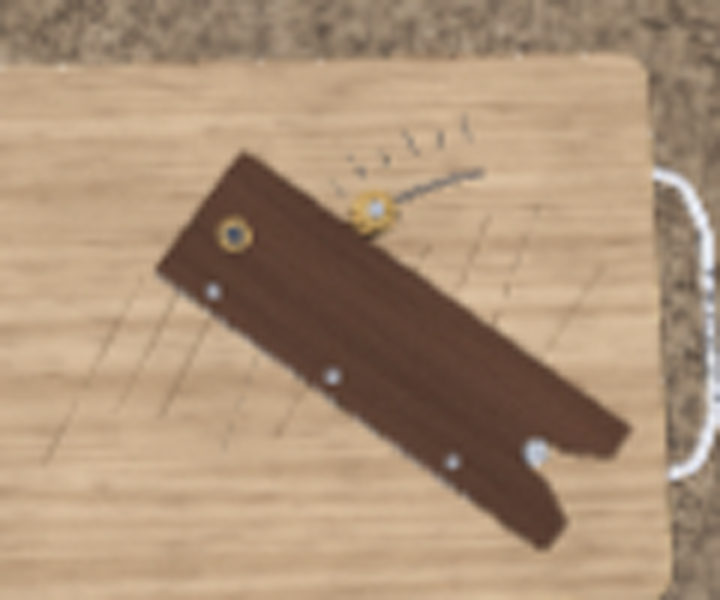

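>>> step_arm([
  {"claw": 37, "delta_pos": [0, 0, 8], "turn": 0},
  {"claw": 37, "delta_pos": [0, 0, 8], "turn": 0},
  {"claw": 37, "delta_pos": [0, 0, 2], "turn": 0},
  {"claw": 37, "delta_pos": [0, 0, 0], "turn": 0},
  {"claw": 37, "delta_pos": [0, 0, 0], "turn": 0},
])

```text
clock: 13.38
eef_pos: [524.1, 281.8, 15.7]
tcp_rot: [3.141, -0.0, 0.954]
contact_force: [0.4, 0.8, 0.3]
opening: 0.436
grasp_force: 0.0
```

>>> step_arm([
  {"claw": 37, "delta_pos": [0, 0, 2.5], "turn": 0},
  {"claw": 37, "delta_pos": [0, 0, 0], "turn": 0},
  {"claw": 37, "delta_pos": [0, 0, 0], "turn": 0},
])

```text
clock: 13.63
eef_pos: [523.9, 281.7, 12.8]
tcp_rot: [-3.142, 0.0, 0.954]
contact_force: [-0.0, -0.3, -0.5]
opening: 0.432
grasp_force: 0.0
```

>>> step_arm([
  {"claw": 37, "delta_pos": [0, 0, 2.5], "turn": 0},
  {"claw": 37, "delta_pos": [0, 0, 0], "turn": 0},
  {"claw": 37, "delta_pos": [0, 0, 0], "turn": 0},
])

```text
clock: 13.88
eef_pos: [523.9, 281.7, 10.1]
tcp_rot: [-3.141, 0.0, 0.954]
contact_force: [0.7, 0.6, 0.6]
opening: 0.43
grasp_force: 0.0
```

>>> step_arm([
  {"claw": 85, "delta_pos": [0, 0, -40], "turn": 0},
  {"claw": 85, "delta_pos": [0, 0, -40], "turn": 0.1},
  {"claw": 85, "delta_pos": [0, 0, -20], "turn": 0.119},
  {"claw": 75, "delta_pos": [0, 0, 0], "turn": 0.119},
  {"claw": 75, "delta_pos": [0, 0, 0], "turn": 0.119},
  {"claw": 75, "delta_pos": [0, 0, 0], "turn": 0.119},
  {"claw": 75, "delta_pos": [0, 0, 0], "turn": 0.119},
  {"claw": 75, "delta_pos": [0, 0, 0], "turn": 0.119},
])

```text
clock: 14.55
eef_pos: [523.9, 281.7, 110.4]
tcp_rot: [3.142, -0.0, 0.134]
contact_force: [-1.2, -1.0, 0.1]
opening: 0.878
grasp_force: 0.0
```

>>> step_arm([
  {"claw": 75, "delta_pos": [0.8, -34, 0], "turn": 0},
  {"claw": 75, "delta_pos": [0.8, -34, 0], "turn": 0},
  {"claw": 75, "delta_pos": [0.8, -35, 0], "turn": 0},
  {"claw": 75, "delta_pos": [0, 0, 20], "turn": 0},
  {"claw": 75, "delta_pos": [0, 0, 0], "turn": 0},
  {"claw": 75, "delta_pos": [0, 0, 0], "turn": 0},
])

```text
clock: 15.05
eef_pos: [510.8, 383.3, 89.2]
tcp_rot: [3.14, 0.003, 0.141]
contact_force: [0.4, 0.7, 1.1]
opening: 0.881
grasp_force: 0.0
```

>>> step_arm([
  {"claw": 75, "delta_pos": [0, 0, 30], "turn": 0},
  {"claw": 75, "delta_pos": [0, 0, 25], "turn": 0},
  {"claw": 75, "delta_pos": [0, 0, 15], "turn": 0},
  {"claw": 75, "delta_pos": [0, 0, 0], "turn": 0},
  {"claw": 60, "delta_pos": [0, 0, 0], "turn": 0},
  {"claw": 50, "delta_pos": [0, 0, 0], "turn": 0},
  {"claw": 40, "delta_pos": [0, 0, 0], "turn": 0},
  {"claw": 30, "delta_pos": [0, 0, 0], "turn": 0},
], force=22)

```text
clock: 15.72
eef_pos: [513.1, 384.5, 22.1]
tcp_rot: [-3.14, -0.002, 0.14]
contact_force: [0.3, -1.5, 6.2]
opening: 0.432
grasp_force: 21.7
```

>>> step_arm([
  {"claw": 25, "delta_pos": [0, 0, 0], "turn": 0},
  {"claw": 25, "delta_pos": [0, 0, 0], "turn": 0},
  {"claw": 25, "delta_pos": [0, 0, 0], "turn": 0},
])

```text
clock: 15.97
eef_pos: [513.1, 384.5, 22.1]
tcp_rot: [-3.141, -0.002, 0.14]
contact_force: [-0.4, -2.8, 7.2]
opening: 0.431
grasp_force: 21.7
```

>>> step_arm([
  {"claw": 25, "delta_pos": [0, 0, -5], "turn": 0},
  {"claw": 25, "delta_pos": [0, 0, -10], "turn": 0},
  {"claw": 25, "delta_pos": [0, 0, -15], "turn": 0},
  {"claw": 25, "delta_pos": [0, 0, -20], "turn": 0},
  {"claw": 25, "delta_pos": [0, 0, -20], "turn": 0},
  {"claw": 25, "delta_pos": [0, 0, 0], "turn": 0},
  {"claw": 25, "delta_pos": [0, 0, 0], "turn": 0},
])

```text
clock: 16.55
eef_pos: [512.7, 384.7, 92.0]
tcp_rot: [-3.14, -0.003, 0.14]
contact_force: [-0.2, 0.3, -2.1]
opening: 0.43
grasp_force: 22.2
```

Run:
```python
from rig import *
from h import *
f=grab_frame("scene");print(sense()["wrist_torque"])
cv2.imwrite("pics/s7.png",cv2.resize(f["img"][170:290,150:310,::-1],(640,480),interpolation=cv2.INTER_CUBIC))
```

```text
[-0.01446347  0.06095917  0.00539365]
```

View pics/s7.png

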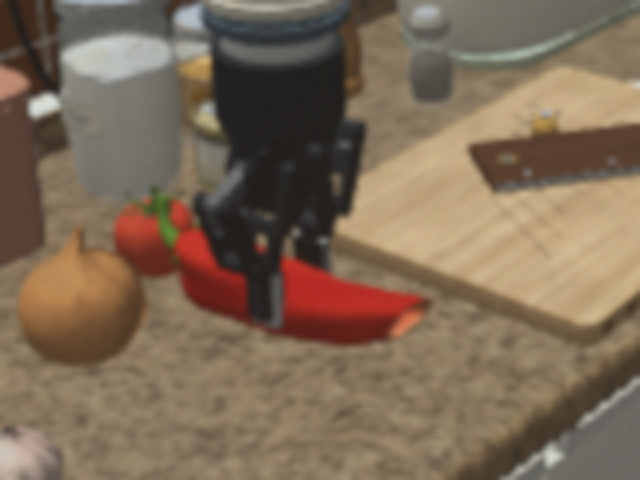

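>>> step_arm([
  {"claw": 25, "delta_pos": [-2.9, 15, 0], "turn": 0},
  {"claw": 25, "delta_pos": [-5.8, 29.6, 0], "turn": 0},
  {"claw": 25, "delta_pos": [-5.8, 29.6, 0], "turn": 0},
  {"claw": 25, "delta_pos": [-5.8, 29.6, 0], "turn": 0},
  {"claw": 25, "delta_pos": [-5.8, 29.6, 0], "turn": 0},
  {"claw": 25, "delta_pos": [-5.8, 29.6, 0], "turn": 0},
  {"claw": 25, "delta_pos": [-5.8, 29.6, 0], "turn": 0},
  {"claw": 25, "delta_pos": [-5.8, 29.6, 0], "turn": 0},
], force=25)

```text
clock: 17.27
eef_pos: [498.2, 155.6, 89.1]
tcp_rot: [3.141, 0.002, 0.14]
contact_force: [-0.5, -0.7, -1.6]
opening: 0.432
grasp_force: 25.6
```

>>> step_arm([
  {"claw": 25, "delta_pos": [-5.8, 29.6, 0], "turn": 0},
  {"claw": 25, "delta_pos": [-5.8, 29.6, 0], "turn": 0},
  {"claw": 25, "delta_pos": [-5.8, 29.6, 0], "turn": 0},
  {"claw": 25, "delta_pos": [-5.8, 29.6, 0], "turn": 0},
  {"claw": 25, "delta_pos": [-3.4, 15, 0], "turn": 0},
  {"claw": 25, "delta_pos": [0, 0, 0], "turn": -0.08},
  {"claw": 25, "delta_pos": [0, 0, 0], "turn": -0.1},
  {"claw": 25, "delta_pos": [0, 0, 0], "turn": -0.1},
])

```text
clock: 17.93
eef_pos: [490.5, 21.0, 89.2]
tcp_rot: [-3.141, 0.002, 0.423]
contact_force: [0.2, -0.3, -1.0]
opening: 0.434
grasp_force: 25.5
```

>>> step_arm([
  {"claw": 25, "delta_pos": [0, 0, 0], "turn": -0.1},
  {"claw": 25, "delta_pos": [0, 0, 0], "turn": -0.1},
  {"claw": 25, "delta_pos": [0, 0, 0], "turn": -0.1},
  {"claw": 25, "delta_pos": [0, 0, 0], "turn": -0.1},
  {"claw": 25, "delta_pos": [0, 0, 0], "turn": -0.1},
  {"claw": 25, "delta_pos": [0, 0, 0], "turn": -0.057},
  {"claw": 25, "delta_pos": [0, 0, 0], "turn": 0},
  {"claw": 25, "delta_pos": [0, 0, 0], "turn": 0},
])

```text
clock: 18.6
eef_pos: [491.0, 21.7, 89.5]
tcp_rot: [-3.14, 0.001, 0.975]
contact_force: [-0.5, 0.4, -1.6]
opening: 0.429
grasp_force: 25.6
```

```bash
python3 sw.py
```

```text
yaw 55.83617359049272 guide-frame rel pin 84.39837743923407 -74.92651529176457 F tool x,y 0.07049351974489476 -0.6469574373119737 z -1.6361138418794878 Mz [ 0.02805443 -0.07273909  0.00851442]
```

>>> step_arm([
  {"claw": 25, "delta_pos": [0, 0, 10], "turn": 0},
  {"claw": 25, "delta_pos": [0, 0, 15], "turn": 0},
  {"claw": 25, "delta_pos": [0, 0, 10], "turn": 0},
  {"claw": 25, "delta_pos": [0, 0, 7], "turn": 0},
  {"claw": 25, "delta_pos": [0, 0, 0], "turn": 0},
  {"claw": 25, "delta_pos": [0, 0, 0], "turn": 0},
])

```text
clock: 19.1
eef_pos: [491.7, 22.1, 47.7]
tcp_rot: [-3.14, 0.001, 0.976]
contact_force: [0.2, -0.0, -0.5]
opening: 0.432
grasp_force: 25.5
```

>>> step_arm([
  {"claw": 25, "delta_pos": [0, 0, 2], "turn": 0},
  {"claw": 25, "delta_pos": [0, 0, 0], "turn": 0},
  {"claw": 25, "delta_pos": [0, 0, 0], "turn": 0},
])

```text
clock: 19.35
eef_pos: [492.4, 22.2, 46.6]
tcp_rot: [3.141, -0.0, 0.977]
contact_force: [0.4, -0.0, -1.4]
opening: 0.432
grasp_force: 25.5
```

>>> step_arm([
  {"claw": 25, "delta_pos": [0, 0, 2], "turn": 0},
  {"claw": 25, "delta_pos": [0, 0, 0], "turn": 0},
  {"claw": 25, "delta_pos": [0, 0, 0], "turn": 0},
])

```text
clock: 19.6
eef_pos: [492.2, 22.1, 44.4]
tcp_rot: [3.141, -0.0, 0.977]
contact_force: [0.5, 0.9, -1.3]
opening: 0.432
grasp_force: 25.5
```

>>> step_arm([
  {"claw": 25, "delta_pos": [0, 0, 1.2], "turn": 0},
  {"claw": 25, "delta_pos": [0, 3, 0], "turn": 0},
  {"claw": 25, "delta_pos": [0, 3, 0], "turn": 0},
  {"claw": 25, "delta_pos": [0, 2, 0], "turn": 0},
  {"claw": 25, "delta_pos": [0, 0, 0], "turn": 0},
  {"claw": 25, "delta_pos": [0, 0, 0], "turn": 0},
])

```text
clock: 20.1
eef_pos: [498.9, 17.6, 43.1]
tcp_rot: [3.142, -0.0, 0.977]
contact_force: [0.3, 0.1, -1.7]
opening: 0.433
grasp_force: 25.5
```

```bash
python3 sw.py
python3 - <<'E'
from rig import *
from h import *
f=grab_frame("scene")
cv2.imwrite("pics/s8.png",cv2.resize(f["img"][165:265,240:373,::-1],(798,600),interpolation=cv2.INTER_CUBIC))
E
```

```text
yaw 55.949893498608205 guide-frame rel pin 85.54322164252811 -65.85779264322902 F tool x,y 0.2689577197438328 0.20649102249931522 z -1.6972358193902197 Mz [ 0.00701553 -0.01758698  0.02159007]
```

View pics/s8.png

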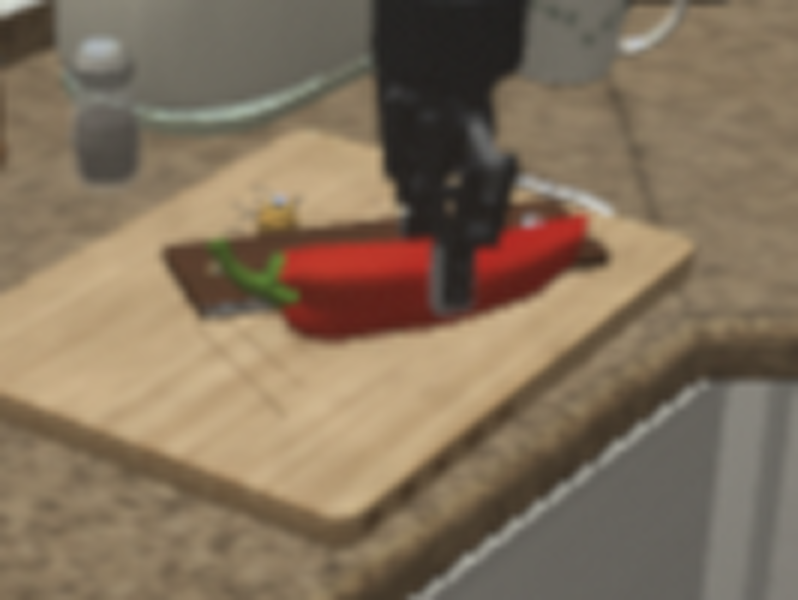

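>>> step_arm([
  {"claw": 25, "delta_pos": [0, 1, 0], "turn": 0},
  {"claw": 25, "delta_pos": [0, 0, 0], "turn": 0},
  {"claw": 25, "delta_pos": [0, 0, 0], "turn": 0},
])

```text
clock: 20.4
eef_pos: [499.6, 17.1, 43.1]
tcp_rot: [-3.142, -0.0, 0.977]
contact_force: [-0.7, 0.3, -0.9]
opening: 0.434
grasp_force: 25.5
```

```bash
python3 sw.py
```

```text
yaw 55.96581707512248 guide-frame rel pin 85.57758592884362 -65.05854989560602 F tool x,y -0.17103081636419623 -0.7335563521292274 z -0.9215242291160064 Mz [0.05178154 0.01121894 0.07889869]
```

>>> step_arm([
  {"claw": 25, "delta_pos": [0, 1, 0], "turn": 0},
  {"claw": 25, "delta_pos": [0, 0, 0], "turn": 0},
  {"claw": 25, "delta_pos": [0, 0, 0], "turn": 0},
])

```text
clock: 20.65
eef_pos: [500.5, 16.5, 43.1]
tcp_rot: [3.142, -0.0, 0.977]
contact_force: [0.2, -0.2, -1.1]
opening: 0.429
grasp_force: 25.5
```

```bash
python3 sw.py
```

```text
yaw 55.96444356516873 guide-frame rel pin 85.59688784007639 -63.97594648689464 F tool x,y -0.04349184554426176 0.284259119511194 z -1.1196388797034142 Mz [-0.00531957 -0.02495786  0.05491397]
```

>>> step_arm([
  {"claw": 25, "delta_pos": [0, 1, 0], "turn": 0},
  {"claw": 25, "delta_pos": [0, 0, 0], "turn": 0},
  {"claw": 25, "delta_pos": [0, 0, 0], "turn": 0},
])

```text
clock: 20.9
eef_pos: [501.3, 16.0, 43.1]
tcp_rot: [3.142, -0.0, 0.977]
contact_force: [0.4, -0.3, -1.0]
opening: 0.433
grasp_force: 25.5
```

```bash
python3 sw.py
```

```text
yaw 55.961950118050424 guide-frame rel pin 85.59762693353767 -62.97039105579999 F tool x,y 0.008490437584782323 0.4606836079851132 z -0.9812141773060085 Mz [-0.03637076  0.02581971 -0.01719842]
```

>>> step_arm([
  {"claw": 25, "delta_pos": [0, 1, 0], "turn": 0},
  {"claw": 25, "delta_pos": [0, 0, 0], "turn": 0},
  {"claw": 25, "delta_pos": [0, 0, 0], "turn": 0},
])

```text
clock: 21.15
eef_pos: [502.1, 15.4, 43.1]
tcp_rot: [3.142, -0.0, 0.977]
contact_force: [-0.4, -0.4, -1.3]
opening: 0.432
grasp_force: 25.5
```

```bash
python3 sw.py
```

```text
yaw 55.96220450737583 guide-frame rel pin 85.57083819351368 -61.979977633294325 F tool x,y -0.5728643346043014 -0.08518922237557502 z -1.2615275716930656 Mz [-0.05610965 -0.01773835 -0.00184599]
```

>>> step_arm([
  {"claw": 25, "delta_pos": [0, 1, 0], "turn": 0},
  {"claw": 25, "delta_pos": [0, 0, 0], "turn": 0},
  {"claw": 25, "delta_pos": [0, 0, 0], "turn": 0},
])

```text
clock: 21.4
eef_pos: [503.0, 14.8, 43.1]
tcp_rot: [3.142, 0.0, 0.977]
contact_force: [0.6, 0.1, -1.2]
opening: 0.433
grasp_force: 25.5
```

```bash
python3 sw.py
```

```text
yaw 55.961697434882495 guide-frame rel pin 85.56658502745391 -60.987201528585615 F tool x,y 0.4268917407640989 0.4699878177933187 z -1.1850430929966433 Mz [-0.01653836 -0.01063716 -0.00618298]
```

>>> step_arm([
  {"claw": 25, "delta_pos": [0, 1, 0], "turn": 0},
  {"claw": 25, "delta_pos": [0, 0, 0], "turn": 0},
  {"claw": 25, "delta_pos": [0, 0, 0], "turn": 0},
])

```text
clock: 21.65
eef_pos: [503.8, 14.3, 43.1]
tcp_rot: [3.142, -0.0, 0.977]
contact_force: [-0.5, 1.4, -1.9]
opening: 0.432
grasp_force: 25.5
```

```bash
python3 sw.py
```

```text
yaw 55.96359629577866 guide-frame rel pin 85.5885846574037 -59.96557898754777 F tool x,y 0.876853173642619 -1.1947539678334078 z -1.9406907867382 Mz [ 0.01685503 -0.02785251 -0.0276676 ]
```

>>> step_arm([
  {"claw": 25, "delta_pos": [0, 1, 0], "turn": 0},
  {"claw": 25, "delta_pos": [0, 0, 0], "turn": 0},
  {"claw": 25, "delta_pos": [0, 0, 0], "turn": 0},
])

```text
clock: 21.9
eef_pos: [504.6, 13.8, 43.1]
tcp_rot: [3.142, -0.0, 0.977]
contact_force: [0.6, -0.1, -1.5]
opening: 0.43
grasp_force: 25.5
```

```bash
python3 sw.py
```

```text
yaw 55.96490633650775 guide-frame rel pin 85.61018896272275 -58.97794335900397 F tool x,y 0.26826351043295504 0.543760123984952 z -1.4755557843309899 Mz [0.00907584 0.0531695  0.03594849]
```

>>> step_arm([
  {"claw": 25, "delta_pos": [0, 1, 0], "turn": 0},
  {"claw": 25, "delta_pos": [0, 0, 0], "turn": 0},
  {"claw": 25, "delta_pos": [0, 0, 0], "turn": 0},
])

```text
clock: 22.15
eef_pos: [505.4, 13.2, 43.1]
tcp_rot: [3.142, -0.0, 0.977]
contact_force: [-0.4, -0.3, -1.5]
opening: 0.432
grasp_force: 25.5
```

```bash
python3 sw.py
```

```text
yaw 55.96284337550246 guide-frame rel pin 85.56649335312373 -57.98769701721816 F tool x,y -0.4169262675594915 -0.15572673924689587 z -1.4876048587335 Mz [ 0.03637307 -0.01780856 -0.00279084]
```

>>> step_arm([
  {"claw": 25, "delta_pos": [0, 1, 0], "turn": 0},
  {"claw": 25, "delta_pos": [0, 0, 0], "turn": 0},
  {"claw": 25, "delta_pos": [0, 0, 0], "turn": 0},
])

```text
clock: 22.4
eef_pos: [506.2, 12.6, 43.1]
tcp_rot: [-3.142, 0.0, 0.977]
contact_force: [-0.8, 0.1, -1.9]
opening: 0.429
grasp_force: 25.6
```

```bash
python3 sw.py
```

```text
yaw 55.96578187920415 guide-frame rel pin 85.5599708882733 -57.03485197758573 F tool x,y -0.37178761974994967 -0.6577094495197223 z -1.850181014183324 Mz [ 0.03936416  0.02715685 -0.06114418]
```

>>> step_arm([
  {"claw": 25, "delta_pos": [0, 1, 0], "turn": 0},
  {"claw": 25, "delta_pos": [0, 0, 0], "turn": 0},
  {"claw": 25, "delta_pos": [0, 0, 0], "turn": 0},
])

```text
clock: 22.65
eef_pos: [506.4, 12.3, 42.9]
tcp_rot: [-3.14, 0.0, 0.977]
contact_force: [-3.0, 3.2, -0.0]
opening: 0.435
grasp_force: 26.9
```

```bash
python3 sw.py
python3 - <<'E'
from rig import *
from h import *
f=grab_frame("top")
# guide frame coords of red pixels (z=42 rim approx) and dark pixels
h=np.radians(55.1);E=np.array([[np.cos(h),np.sin(h)],[-np.sin(h),np.cos(h)]])
m=mask(f,lambda i:(i[...,0]>90)&(i[...,0]>2*i[...,1])&(i[...,0]>2*i[...,2]),(230,170,370,270))
X=(px2w(f,np.argwhere(m)[:,::-1],42)-[505.6,-90.2])@E.T
for a in range(-20,200,15):
    q=X[(X[:,0]>=a)&(X[:,0]<a+15)]
    if len(q):print(a+7,q[:,1].min().round(1),q[:,1].max().round(1),len(q))
E
```

```text
yaw 55.967802519834365 guide-frame rel pin 85.42373390498202 -56.66513524628498 F tool x,y 0.9804558450400491 -4.332321014495268 z -0.012975534970305375 Mz [0.69002946 0.51399058 0.11994808]
152 64.1 75.6 10
167 57.3 69.8 11
```

>>> step_arm([
  {"claw": 25, "delta_pos": [0, -0.5, 0], "turn": 0},
  {"claw": 25, "delta_pos": [0, 0, 1], "turn": 0},
  {"claw": 25, "delta_pos": [0, 0, 0], "turn": 0},
  {"claw": 25, "delta_pos": [0, 0, 0], "turn": 0},
])

```text
clock: 23.03
eef_pos: [506.4, 12.4, 42.1]
tcp_rot: [-3.141, 0.0, 0.977]
contact_force: [-4.6, 1.7, 2.9]
opening: 0.432
grasp_force: 26.9
```

```bash
python3 sw.py
```

```text
yaw 55.965769782187124 guide-frame rel pin 85.45781349078761 -56.7042840951012 F tool x,y -1.2035769720898097 -4.79176894293892 z 2.933203527301046 Mz [0.57603453 0.64720638 0.11856828]
```

>>> step_arm([
  {"claw": 25, "delta_pos": [0, 0, 0.8], "turn": 0},
  {"claw": 25, "delta_pos": [0, 0, 0], "turn": 0},
  {"claw": 25, "delta_pos": [0, 0, 0], "turn": 0},
])

```text
clock: 23.28
eef_pos: [506.5, 12.4, 42.1]
tcp_rot: [-3.141, 0.0, 0.977]
contact_force: [-6.9, 3.0, 15.6]
opening: 0.429
grasp_force: 28.2
```

```bash
python3 sw.py
```

```text
yaw 55.96591616290545 guide-frame rel pin 85.4886290793039 -56.69018305065448 F tool x,y -1.378211132664521 -7.419884276170537 z 15.575893450332693 Mz [0.54635365 1.26219771 0.12994413]
```

>>> step_arm([
  {"claw": 25, "delta_pos": [0, -0.3, -0.8], "turn": 0},
  {"claw": 25, "delta_pos": [0, 0, 0], "turn": 0},
  {"claw": 38, "delta_pos": [0, 0, 0], "turn": 0},
  {"claw": 42, "delta_pos": [0, 0, 0], "turn": 0},
  {"claw": 48, "delta_pos": [0, 0, 0], "turn": 0},
  {"claw": 56, "delta_pos": [0, 0, 0], "turn": 0},
  {"claw": 62, "delta_pos": [0, 0, 0], "turn": 0},
  {"claw": 62, "delta_pos": [0, 0, 0], "turn": 0},
])

```text
clock: 23.95
eef_pos: [506.6, 12.5, 42.1]
tcp_rot: [3.141, -0.0, 0.977]
contact_force: [0.6, -0.1, 0.2]
opening: 0.726
grasp_force: 0.0
```

>>> step_arm([
  {"claw": 62, "delta_pos": [0, 0, -10], "turn": 0},
  {"claw": 62, "delta_pos": [0, 0, -30], "turn": 0},
  {"claw": 62, "delta_pos": [0, 0, -40], "turn": 0},
  {"claw": 62, "delta_pos": [0, 0, -40], "turn": 0},
  {"claw": 62, "delta_pos": [25, -25, 0], "turn": 0},
  {"claw": 62, "delta_pos": [25, -25, 0], "turn": 0},
  {"claw": 62, "delta_pos": [25, -25, 0], "turn": 0},
  {"claw": 62, "delta_pos": [25, -25, 0], "turn": 0},
])

```text
clock: 24.62
eef_pos: [479.3, 152.6, 163.4]
tcp_rot: [3.141, -0.001, 0.976]
contact_force: [0.8, 0.2, -0.3]
opening: 0.725
grasp_force: 0.0
```

>>> step_arm([
  {"claw": 62, "delta_pos": [25, -25, 0], "turn": 0},
  {"claw": 62, "delta_pos": [25, -25, 0], "turn": 0},
  {"claw": 62, "delta_pos": [25, -25, 0], "turn": 0},
  {"claw": 62, "delta_pos": [25, -25, 0], "turn": 0},
  {"claw": 62, "delta_pos": [0, 0, 0], "turn": 0},
  {"claw": 62, "delta_pos": [0, 0, 0], "turn": 0},
])

```text
clock: 25.12
eef_pos: [452.1, 291.9, 162.7]
tcp_rot: [3.141, -0.001, 0.98]
contact_force: [-1.1, 0.0, 0.5]
opening: 0.726
grasp_force: 0.0
```

Run:
```python
from rig import *
from h import *
f=grab_frame("top")
h=np.radians(55.1);E=np.array([[np.cos(h),np.sin(h)],[-np.sin(h),np.cos(h)]])
redm=lambda i:(i[...,0]>90)&(i[...,0]>2*i[...,1])&(i[...,0]>2*i[...,2])
m=mask(f,redm,(230,170,370,275))
X=(px2w(f,np.argwhere(m)[:,::-1],42)-[505.6,-90.2])@E.T
D=(px2w(f,np.argwhere(mask(f,dark,(230,170,370,275)))[:,::-1],30)-[505.6,-90.2])@E.T
for a in range(-50,215,15):
    q=X[(X[:,0]>=a)&(X[:,0]<a+15)];d=D[(D[:,0]>=a)&(D[:,0]<a+15)&(abs(D[:,1])<90)]
    print(a+7,"red",(q[:,1].min().round(1),q[:,1].max().round(1),len(q)) if len(q) else 0,"dark",(d[:,1].min().round(1),d[:,1].max().round(1),len(d)) if len(d) else 0)
print("red x",X[:,0].min(),X[:,0].max(), sense()["eef_pos"])
c=big(mask(f,dark,(230,170,370,275)));r=cv2.minAreaRect(px2w(f,c,30).astype(np.float32));print(r)
# change vs t6 in the guide's visible stop side
old=cv2.imread("pics/t6.png")[:,:,::-1];new=cv2.resize(f["img"][165:265,250:370],(720,600),interpolation=cv2.INTER_CUBIC)
d=np.abs(old.astype(int)-new).sum(2)
for n,(a,b,x,y) in dict(stop_side=(230,140,640,470),tail=(150,140,260,230),pin=(515,430,640,480)).items():print(n,d[b:y,a:x].mean())
```

```text
-43 red 0 dark 0
-28 red 0 dark (np.float64(-34.9), np.float64(33.7), 32)
-13 red (np.float64(34.1), np.float64(34.1), 1) dark (np.float64(-35.5), np.float64(33.6), 82)
2 red (np.float64(29.5), np.float64(60.6), 52) dark (np.float64(-35.6), np.float64(28.9), 94)
17 red (np.float64(31.7), np.float64(66.1), 63) dark (np.float64(-35.3), np.float64(31.1), 122)
32 red (np.float64(34.3), np.float64(70.6), 69) dark (np.float64(-35.5), np.float64(33.3), 118)
47 red (np.float64(35.3), np.float64(74.4), 73) dark (np.float64(-35.0), np.float64(33.2), 126)
62 red (np.float64(35.2), np.float64(77.7), 81) dark (np.float64(-35.2), np.float64(76.0), 126)
77 red (np.float64(34.6), np.float64(78.2), 82) dark (np.float64(-34.9), np.float64(77.0), 128)
92 red (np.float64(34.4), np.float64(79.2), 86) dark (np.float64(-35.1), np.float64(78.7), 129)
107 red (np.float64(32.6), np.float64(79.7), 89) dark (np.float64(-34.6), np.float64(79.2), 120)
122 red (np.float64(30.2), np.float64(79.7), 93) dark (np.float64(-37.1), np.float64(78.0), 120)
137 red (np.float64(28.4), np.float64(79.0), 95) dark (np.float64(-34.9), np.float64(28.5), 115)
152 red (np.float64(28.9), np.float64(77.8), 89) dark (np.float64(-34.0), np.float64(27.1), 111)
167 red (np.float64(31.0), np.float64(69.8), 29) dark (np.float64(-33.5), np.float64(36.8), 100)
182 red 0 dark (np.float64(-33.7), np.float64(34.4), 96)
197 red 0 dark (np.float64(-33.2), np.float64(48.2), 70)
212 red 0 dark 0
red x -5.256077610889446 169.39771376952294 [452.22705942 290.59248003 162.5054502 ]
((555.2223510742188, -21.07819366455078), (226.00035095214844, 73.19813537597656), 56.0012321472168)
stop_side 27.674708056171472
tail 6.356868686868687
pin 7.32544
```

Run:
```python
from rig import *
from h import *
f=grab_frame("top")
new=cv2.resize(f["img"][165:265,250:370],(720,600),interpolation=cv2.INTER_CUBIC);old=cv2.imread("pics/t6.png")[:,:,::-1]
h=np.radians(55.1);E=np.array([[np.cos(h),np.sin(h)],[-np.sin(h),np.cos(h)]])
for n,im in(("old",old),("new",new)):
    m=(im.astype(int).sum(2)<330)
    P=[]
    for x in list(range(260,335,3))+list(range(420,610,3)):
        r=np.flatnonzero(m[130:480,x])
        if len(r):P.append([250+(x+.5)/6-.5,165+(r[0]+130+.5)/6-.5])
    W=(px2w(f,P,30)-[505.6,-90.2])@E.T;c=np.polyfit(W[:,0],W[:,1],1);rs=W[:,1]-np.polyval(c,W[:,0])
    T=[]
    for y in range(170,250,3):
        r=np.flatnonzero(m[y,100:300]);T.append([250+(r[0]+100.5)/6-.5,165+(y+.5)/6-.5])
    print(n,"heading off deg",np.degrees(np.arctan(c[0])),"y at 130",np.polyval(c,130),rs.std(),"tail x",np.median((px2w(f,T,30)-[505.6,-90.2])@E[0]))
m=mask(f,lambda i:(i[...,0]>90)&(i[...,0]>2*i[...,1])&(i[...,0]>2*i[...,2]),(230,170,370,275))
```

```text
old heading off deg 0.6113384174615596 y at 130 -35.849311035602916 0.3009409092743034 tail x 199.34614087772852
new heading off deg 0.6347738181023952 y at 130 -35.87994183363303 0.27327028320022145 tail x 199.30035655139685
```

```bash
python3 -c "
from rig import *
print(sign_off())"
```

```text
the job is handed in; nothing more can be done
None
```

I handed the job in at about 25 s on the clock. The camera shows the guide home on the pin and against the stop, and the pepper lies flat along its steel edge with its middle well between the guide's ends. I kept the arm clear of the mug and vegetables, but didn't re-measure them at the end.

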